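# Lay the tall bottle basket on its side against the batten

## Robot

A 6-joint arm with a two-finger parallel gripper is mounted at the origin on the work surface. World frame = base frame: x ahead of the robot, y to its left, z up, the work surface at z = 0. Lengths are in mm, angles in degrees, forces in N, time in s.
With the tool pointing down it reaches from about 400 to 825 mm from the base axis. Payload 7 kg.
Tool frame: the origin (TCP) lies between the finger pads; the fingertips stand 11 mm ahead of it and the grasp point (between the pads) lies 8 mm behind it (bot.nose_length is the distance from the TCP to the fingertips, in mm); z points along the fingers, y is the line along which they close (so a half turn about z gives the same grasp; the last joint's range is limited). The gripper opens to 85 mm and grips with 20 to 120 N. Pads are 22 mm wide; open, the fingers measure 114 mm over their backs; the gripper's body (76 mm by 85 mm) begins 54 mm behind the grasp point. The pads swing forward as they close: fully open they stand 13 mm farther back than shut.
Start: joints at [-55.457, 20.546, 0.682, 0, -70.136, -16.507], TCP at [208.971, -641.815, 242.302] pointing down, gripper open.
Joint ranges: [-176.03, 176.03], [-82.01, 121.73], [-58.28, 71.71], [-173.87, 95.51], [-174.79, -0.11], [-173.66, 173.66]. Speed limits (degrees/s): [136.94, 136.94, 172.46, 180, 180, 180].

## Interface

Orientations are given as a 3x3 rotation matrix whose columns are the frame's x, y, z axes.
In Python, from cell import bot gives the robot as it stands.
- The arm moves only by the shell command python3 -m crank 'ROWS' [FORCE]. ROWS is text: rows parted by semicolons, each of 5 numbers parted by spaces: the gripper command: -1 is fully open, 1 is shut, values between are in proportion, then the shift along the tool's x, y, z in units of 20 mm (1.0 is 20 mm), then the turn about the tool's z in units of 6 degrees (1.0 is 6 degrees). In form: jaw tx ty tz twist; .... A call has 1 to 20 rows; each row shifts and turns the commanded pose from where the row before left it, along the tool's axes as they then stand; what a row does not reach is not made up. A row lasts 1/12 s, in which the tool goes at most 41.7 mm and 7.16 degrees, less where a joint would pass 70% of its speed; a pose out of reach is approached as far as the arm can. A call with a number of a shift or a turn outside -1 to 1 is refused whole. A call with a gripper value outside its range is refused whole. The fingers move at their own pace and stop on an object; FORCE is the grip in N (left out, the last holds). Time passes only in rows, so rows that do not move let the fingers close. It gives the time, the measured TCP pose, the force, the opening and the grip force at its end, in the units of the state.
- bot.state(): the state, without advancing time (a new reading comes with each control period).
- bot.read_camera(name): name is "side" or "top" or "wrist"; returns a dict with "img" (400x640x3 uint8, red, green, blue), "z_map" (400x640 float32, mm along the optical axis (not along the pixel's ray), 0 where there is no reading), "fx", "fy", "cx", "cy" (pixels), "rvec" (rotation vector, rad) and "tvec" (3), from world to camera coordinates, as OpenCV has them; the wrist camera has in their place "hand_eye" (4x4, takes a point from camera to tool coordinates, whose origin is the TCP and whose axes are the flange's). Camera axes: x right, y down, z forward; pixel columns grow to the right and rows downward; lengths in mm; the calibration is good to about 2 mm. The wrist camera is an equidistant fisheye: a pixel r from the principal point sees the ray r / f radians off the axis. A picture is of the moment at which its call begins: read the wrist's pose just before it.
- bot.sign_off(): hands the job in; it is judged then, once.
Trained networks look in the newest picture that a camera, given by its name, has taken for a name from the list of things; names that differ only in an ending like _2 or _b are one class to them, and where a whole thing is asked for, a point or a joint stands for the part that bears it (a point fixed in the world has none). Each returns a list of dicts, best first, with "confidence" (0 to 1); they miss things now and then, are a little off and sometimes report something else, mostly with a low value. They report only what shows in the picture. A call takes as long as a camera call.
- bot.search_frame(camera, name): "location" ([x, y, z] in mm, in the coordinates of the camera as it stood for that picture, good to about 4 mm: the middle of the surface that is visible of it).
- bot.mark_of(camera, name): "location" ([x, y, z] in mm, in the coordinates of the camera as it stood for that picture, good to about 4 mm: a listed point, or the origin of a listed thing).
The state is a dict: "t": time; "joints": joint angles; "dq": joint speeds; "tau": joint torques, N m; "position": TCP position; "tool_rot": TCP orientation; "ft_force": force on the tool from outside, world axes, zero at the start; "wrist_torque": the same for the moment, N m; "grip_width": finger opening in mm; "grasp_force": force on a finger pad.
Only numpy, scipy, OpenCV 4.12 (cv2) and the standard library are available. Lean on these libraries where they do the work, as an engineer would, in place of code of your own. Each camera call takes 0.05 s, during which the arm holds its last target. There are 200 camera calls.

## Task

The tall square willow bottle basket is to have its base trimmed: with the fingertips only, tip it over away from the wooden batten of the picking board and let it down gently onto its side all the way, never letting it drop. Then push it along the board until its base is flat against the batten, and take the hand away. Do not pinch, lift or carry the basket, and leave the other tools and things where they are.

Things in the scene. Friction and masses are not known exactly. Their poses are not given: they have to be found in the camera images.
- basket: tall square basket, woven brown willow, rigid: 95 x 95 mm outside, 240 mm tall, open top (79 x 79 mm inside, walls 8 mm), 0.18-0.36 kg, balance near half height. Stands on the board 15-45 mm clear of the batten. Origin: centre of underside; z from base to mouth; x (standing) away from the batten: tip it about the lower edge of its +x side, which ends underneath. Past 0.4 rad it falls unless held back
- mouth (a point): the centre of the basket's mouth, level with the rim, 240 mm from its base along its axis; axes as the basket's
- foot (a point): the middle of the basket's lower edge on its +x side, about which it tips; it stays down on the board throughout
- board: the picking board, fixed to the bench: plywood 440 x 320 x 18 mm; across one end a hardwood batten 30 mm thick, 280 mm long, 45 mm high above the board; from the batten to the free end a grippy rubber mat 400 x 160 x 2 mm on which the basket stands and lies. Origin: centre of the underside; x along the 440 mm from the batten's end to the free end, z up
- stop (a point): the middle of the batten's inner face (the one towards the basket), at the level of the mat, 20 mm above the bench; x points squarely away from the batten along the board, y along the batten, z up. The basket is done when its base is flat on this face
- cutters: side cutters with two red grips, lying, about 150 x 47 x 14 mm, on the picking board beside where the basket is to lie; origin under the pivot, x towards the jaws; to be left alone
- bodkin: bodkin: turned wooden handle 88 mm long, 26 mm thick, and a steel spike, 205 mm in all, lying on the other long side of the board; origin under the ferrule, x towards the point; to be left alone
- weight: round cast-iron weight with a small knob, 72 mm across, 56 mm tall, standing on a corner of the board away from the batten; origin at the centre of its underside; to be left alone
- pot: little round buff willow pot, 74 mm across, 85 mm tall, standing on a corner of the board near the batten; origin at the centre of its underside; to be left alone
- iron: rapping iron: flat dark steel bar 200 x 26 x 10 mm with a ring at one end, lying on the bench to the robot's left; origin under the middle of the bar; to be left alone
- hammer: hammer lying on the bench to the robot's right; origin under it; to be left alone
- oil: amber oil bottle, 60 mm across, 160 mm tall, standing on the bench to the robot's left; origin at the centre of its underside; to be left alone
- rule: folded wooden rule, 235 x 27 x 16 mm, lying on the bench to the robot's right; origin at the centre of its underside; to be left alone

How it is judged (in metres and radians):
On the way, in this order (a step that is already met when the one before it is completed fails the run):
1. the basket leans well over, let down under control, its foot on the board (angle between basket's own z axis and vertical between 0.6 and 1.4 rad and z of foot in the frame of stop below 0.012 m), for 0.25 s.
2. the basket lies on its side on the board (angle between basket's own z axis and vertical above 1.48 rad and z of mouth in the frame of stop below 0.06 m and angular speed of basket below 0.3 rad/s), for 0.2 s.
At the end, for the whole second after the job is handed in: The basket lies still on its side on the board, +x side down, mouth away from the batten, base within 8 mm of the batten's face, square to it within 0.1 rad and within 75 mm of its middle; every other thing is within 20 mm of where it was (angle between basket's own z axis and vertical between 1.48 and 1.66 rad and x of basket in the frame of stop between -0.005 and 0.008 m and x of mouth in the frame of stop above 0.2 m and angle between the z axis of basket and the x axis of stop, either way round below 0.1 rad and y of basket in the frame of stop between -0.075 and 0.075 m and z of basket in the frame of stop below 0.056 m and z of mouth in the frame of stop below 0.06 m and z of foot in the frame of stop below 0.01 m and linear speed of basket below 0.02 m/s and angular speed of basket below 0.1 rad/s and distance of each of cutters, bodkin, weight, pot, iron, hammer, oil, rule from where it was at the start of the episode below 0.02 m); the robot touches nothing.
It fails at once if the basket is let fall or thrown over (turning faster than 3 rad/s, as when its mouth drops some 20 mm or more) (angular speed of basket above 3 rad/s).
It fails at once if the basket is lifted or carried (the edge it tips about rises more than 15 mm off the board) (z of foot in the frame of stop above 0.015 m).
It fails at once if the basket is pinched or crushed (fingers press it with more than 35 N) (contact force between the fingers and basket above 35 N).
It fails at once if another thing is pushed more than 20 mm out of its place (distance of any of cutters, bodkin, weight, pot, iron, hammer, oil, rule from where it was at the start of the episode above 0.02 m).
It also fails if it takes over 64 s, if anything falls off the work surface, if the arm or the gripper's body presses on something with over 40 N, if the wrist force passes 120 N, or if a joint passes its speed limit or range.

## Working session

There is one attempt and no reset: what is moved stays moved. The work goes in short steps, Python scripts to look and compute and a shell command to move; the robot and the scene stay as the last step left them, time stands still between calls to the robot, and variables do not carry over. Pictures are saved under pics/ and viewed, at most 10 in all, crops included, and the job is handed in when it is done.

```bash
mkdir -p pics
cat > h.py <<'E'
from cell import bot
import numpy as np, cv2
def cam(n):
    c=bot.read_camera(n); R=cv2.Rodrigues(np.array(c["rvec"],float))[0]; t=np.array(c["tvec"],float).ravel()
    return c,R,t
def w(R,t,p): return R.T@(np.array(p)-t)
E
python3 - <<'E'
from h import *
np.set_printoptions(precision=1,suppress=True)
for n in ("top","side"):
    c,R,t=cam(n); cv2.imwrite(f"pics/{n}0.png",c["img"][:,:,::-1])
    print(n,"cam",-R.T@t)
    for k in ["basket","mouth","foot","stop","board","cutters","bodkin","weight","pot"]:
        r=bot.mark_of(n,k)
        print(k,[(w(R,t,d["location"]),round(d["confidence"],2)) for d in r[:2]])
s=bot.state();print(s["t"],s["tool_rot"],s["ft_force"],s["grip_width"])
E
```

```text
top cam [ 452.6  -50.9 2013.1]
basket [(array([536.3,  83.4,  19.1]), 0.94)]
mouth [(array([531.9,  85.9, 259.2]), 0.92), (array([533.2,  84.9,  20.9]), 0.59)]
foot [(array([547.6,  43.3,  19.1]), 0.83)]
stop [(array([501.4, 153.5,  16.4]), 0.86)]
board [(array([556.6, -32.5,  -0. ]), 0.85), (array([ 437.4, -114.5,   17.3]), 0.3)]
cutters [(array([691.6, -28.1,  18. ]), 0.71)]
bodkin [(array([ 437.9, -117.3,   17.1]), 0.73), (array([582.4, 411.9,   3.6]), 0.35)]
weight [(array([ 722.5, -169.3,   17.4]), 0.61)]
pot [(array([692.8, -26.4,  14.7]), 0.62), (array([407. ,  69.4,  17.9]), 0.52)]
side cam [-582.5 -375.7 1042. ]
basket [(array([537.4,  80.9,  18. ]), 0.73)]
mouth [(array([532.5,  83.3,  20.5]), 0.37)]
foot [(array([549.3,  33.3,  16.5]), 0.82), (array([533.4,  80.1,  19.3]), 0.63)]
stop []
board [(array([558.1, -36.5,  -3.2]), 0.82)]
cutters [(array([689.1, -27.6,  14.5]), 0.77)]
bodkin [(array([ 439.4, -118.8,   14.3]), 0.79), (array([582. , 407.2,  -2.1]), 0.43)]
weight [(array([ 721.4, -175.5,   17.6]), 0.82)]
pot [(array([401. ,  65.1,  16.5]), 0.64)]
1.0 [[-1.  -0.3  0. ]
 [-0.3  1.  -0. ]
 [-0.  -0.  -1. ]] [-0.9 -0.1  0.6] 85.13539601669814
```

```bash
ls
```

```text
h.py
pics
```

View pics/top0.png

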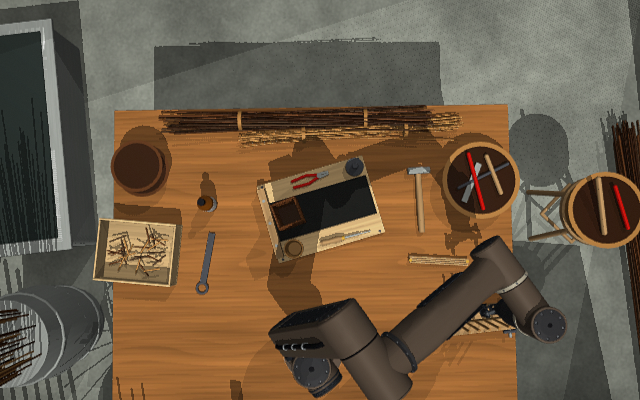

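View pics/side0.png

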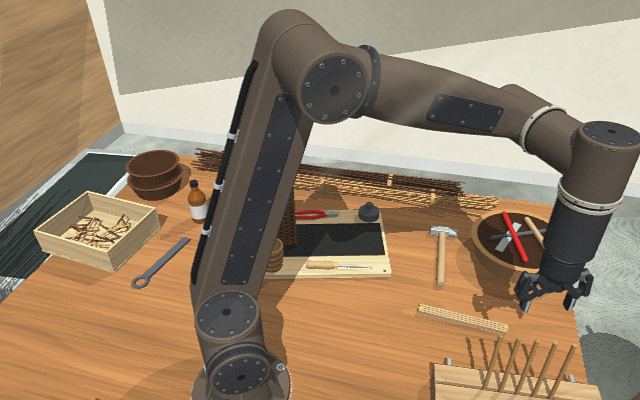

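The top view shows the batten at the left end of the board, at about (268,220), and the basket at about (288,212). The weight is at (354,166), the cutters at (308,180), the pot at (292,247) and the bodkin at (345,236). Board x therefore runs to the right, roughly along world (0.27,-0.96). The side view shows the basket partly hidden behind the arm. Next I'll fit the rim and batten from depth.

Run:
```python
from h import *
np.set_printoptions(precision=2,suppress=True)
def pts(n):
    c,R,t=cam(n); z=c["z_map"]; v,u=np.mgrid[:400,:640]
    P=np.stack([(u-c["cx"])/c["fx"]*z,(v-c["cy"])/c["fy"]*z,z],-1).reshape(-1,3)[z.ravel()>0]
    return (P-t)@R
for n in("top","side"):
    P=pts(n)
    near=(abs(P[:,0]-530)<170)&(abs(P[:,1]+30)<260)
    for nm,lo,hi,cx,cy,r in(("rim",245,275,534,84,100),("batten",58,68,505,150,170),("board",12,25,557,-34,300)):
        m=near&(P[:,2]>lo)&(P[:,2]<hi)&(np.hypot(P[:,0]-cx,P[:,1]-cy)<r)
        q=P[m]
        if len(q)>8: print(n,nm,len(q),cv2.minAreaRect(q[:,:2].astype(np.float32)),q[:,2].mean())
s=bot.state(); R=np.array(s["tool_rot"]);print(R,s["joints"],s["position"],bot.nose_length)
```

```text
top rim 246 ((531.97021484375, 84.61150360107422), (95.32853698730469, 95.73973083496094), 21.237825393676758) 257.2742918206767
top batten 382 ((512.0199584960938, 105.08013916015625), (289.33697509765625, 148.98373413085938), 16.17786407470703) 62.82285623824343
top board 4910 ((531.19921875, -32.42724609375), (337.2991638183594, 516.1661376953125), 0.49788594245910645) 18.64976612186206
side batten 85 ((437.172607421875, 54.66590118408203), (53.972965240478516, 144.45172119140625), 84.10126495361328) 62.93168730049856
side board 5181 ((558.3294677734375, -67.73867797851562), (317.1474914550781, 380.4993591308594), 15.499236106872559) 16.4841698549962
[[-0.95 -0.31 -0.  ]
 [-0.31  0.95  0.  ]
 [-0.    0.   -1.  ]] [-55.46  20.55   0.68  -0.   -70.14 -16.51] [ 208.95 -641.81  242.29] 11.0
```

```bash
R="0.15 -0.88 0.98 -0.2 0"; python3 -m crank '0.15 -0.88 0.98 -0.2 0;0.15 -0.88 0.98 -0.2 0;0.15 -0.88 0.98 -0.2 0;0.15 -0.88 0.98 -0.2 0;0.15 -0.88 0.98 -0.2 0;0.15 -0.88 0.98 -0.2 0;0.15 -0.88 0.98 -0.2 0;0.15 -0.88 0.98 -0.2 0;0.15 -0.88 0.98 -0.2 0;0.15 -0.88 0.98 -0.2 0;0.15 -0.88 0.98 -0.2 0;0.15 -0.88 0.98 -0.2 0;0.15 -0.88 0.98 -0.2 0;0.15 -0.88 0.98 -0.2 0;0.15 -0.88 0.98 -0.2 0;0.15 -0.88 0.98 -0.2 0;0.15 -0.88 0.98 -0.2 0;0.15 -0.88 0.98 -0.2 0;0.15 -0.88 0.98 -0.2 0;0.15 -0.88 0.98 -0.2 0'
```

```text
t: 2.77
position: [422.5, -158.8, 322.8]
tool_rot: [[-0.951, -0.31, 0.001], [-0.31, 0.951, 0.0], [-0.001, -0.0, -1.0]]
ft_force: [-0.2, -0.9, 0.0]
grip_width: 36.0
grasp_force: 0.0
```

Run:
```python
from h import *
np.set_printoptions(precision=2,suppress=True)
c,R,t=cam("top"); z=c["z_map"]; v,u=np.mgrid[:400,:640]
P=np.stack([(u-c["cx"])/c["fx"]*z,(v-c["cy"])/c["fy"]*z,z],-1).reshape(-1,3); P=(P-t)@R
d=np.array([np.sin(.29),-np.cos(.29)]); l=np.array([np.cos(.29),np.sin(.29)]); s0=np.array([503,150])
a=(P[:,:2]-s0)@d; b=(P[:,:2]-s0)@l
m=(P[:,2]>58)&(P[:,2]<68)&(abs(b)<160)&(a<12)&(a>-60)
print(m.sum(),cv2.minAreaRect(P[m][:,:2].astype(np.float32)))
for lo in range(-140,140,40):
    k=m&(b>lo)&(b<=lo+40)
    if k.sum(): print(lo,k.sum(),a[k].min(),a[k].max(),a[k].mean())
m=(P[:,2]>250)&(P[:,2]<268)&(np.hypot(P[:,0]-532,P[:,1]-85)<75)
print(m.sum(),cv2.minAreaRect(P[m][:,:2].astype(np.float32)))
print(bot.state()["position"],bot.state()["t"])
```

```text
258 ((541.4237670898438, 174.70205688476562), (195.1896514892578, 30.718358993530273), 15.488788604736328)
-60 47 -28.398244192724 0.8629514841784622 -13.795506520939139
-20 58 -29.15577585440296 1.4888537995389353 -12.933406102377827
20 48 -27.488370691453255 2.0077151896881684 -13.556701236012197
60 53 -26.81055712157696 3.0489747188291285 -12.540884712095
100 50 -26.91619930665184 2.8638199397310484 -11.58647872538539
217 ((532.0394897460938, 84.3304214477539), (94.77139282226562, 93.98381805419922), 19.83531379699707)
[ 424.42 -156.5   323.57] 2.8167
```

```bash
python3 -m crank '0.15 -0.88 0.98 0 0;0.15 -0.88 0.98 0 0;0.15 -0.88 0.98 0 0;0.15 -0.88 0.98 0 0;0.15 -0.88 0.98 0 0;0.15 -0.88 0.98 0 0;0.15 -0.88 0.98 0 0;0.15 -0.88 0.98 0 0;0.15 -0.88 0.98 0 0;0.15 -0.88 0.98 0 0;0.15 0 0 0 -0.35;0.15 0 0 0 0;0.15 0 0 0 0'
python3 - <<'E'
from h import *
s=bot.state()
c=bot.read_camera("wrist"); cv2.imwrite("pics/w1.png",c["img"][:,:,::-1])
np.set_printoptions(precision=3,suppress=True)
print(s["position"],s["tool_rot"][1],c["hand_eye"],c["fx"],c["cx"],c["cy"])
H=np.array(c["hand_eye"]);T=np.array(s["tool_rot"])
for k in("mouth","basket"):
  for r in bot.mark_of("wrist",k)[:2]: print(k,r["confidence"],T@(H[:3,:3]@np.array(r["location"])+H[:3,3])+s["position"])
# rim points from depth
z=c["z_map"];v,u=np.mgrid[:400,:640];x=(u-c["cx"])/c["fx"];y=(v-c["cy"])/c["fy"];r=np.hypot(x,y)+1e-9
k=np.tan(np.minimum(r,1.5))/r*z;P=np.stack([x*k,y*k,z],-1).reshape(-1,3)[(z.ravel()>0)&(r.ravel()<1.4)]
P=(P@H[:3,:3].T+H[:3,3])@T.T+s["position"]
q=P[(abs(P[:,2]-260)<5)&(np.hypot(P[:,0]-532,P[:,1]-85)<75)]
print(len(q),cv2.minAreaRect(q[:,:2].astype(np.float32)),q[:,2].mean())
E
```

```text
t: 3.9
position: [528.8, 80.8, 322.2]
tool_rot: [[-0.939, -0.344, -0.0], [-0.344, 0.939, -0.0], [0.0, -0.0, -1.0]]
ft_force: [-0.5, -0.0, 0.5]
grip_width: 36.3
grasp_force: 0.0
[528.813  80.775 322.162] [-0.344  0.939 -0.   ] [[   0.      -0.958   -0.286   72.576]
 [   1.       0.      -0.      -1.359]
 [   0.001   -0.286    0.958 -131.723]
 [   0.       0.       0.       1.   ]] 309.70691628693146 319.36312714523854 204.24518888943857
mouth 0.78 [536.14   81.91  262.438]
mouth 0.17 [ 719.601 -175.541   19.3  ]
basket 0.81 [536.222  83.796  17.309]
basket 0.45 [690.15  -31.267  17.211]
4200 ((535.5633544921875, 80.09893035888672), (94.293701171875, 94.7755355834961), 20.20330047607422) 258.09008069603414
```

View pics/w1.png

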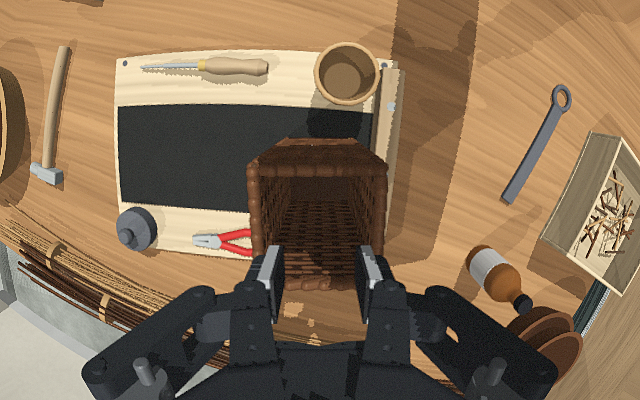

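The wrist view has the mouth at (250-387,140-290) with both fingertips above it at x = 275 and x = 362. The rim centre is near (534,82) and turned 20°. I'll shift slightly and go down about 30 mm into the mouth.

```bash
python3 -m crank '0.15 -0.26 -0.03 0.3 0;0.15 0 0 0.6 0;0.15 0 0 0.6 0;0.15 0 0 0.6 0;0.15 0 0 0.5 0;0.15 0 0 0.5 0;0.15 0 0 0.5 0;0.15 0 0 0.5 0;0.15 0 0 0 0;0.15 0 0 0 0'
```

```text
t: 4.88
position: [533.9, 81.8, 239.8]
tool_rot: [[-0.939, -0.344, -0.001], [-0.344, 0.939, -0.001], [0.001, -0.0, -1.0]]
ft_force: [0.2, 0.2, 0.6]
grip_width: 36.6
grasp_force: 0.0
```

Run:
```python
from h import *
s=bot.state(); c=bot.read_camera("wrist"); cv2.imwrite("pics/w2.png",c["img"][100:,120:520,::-1])
print(s["position"],s["ft_force"])
```

```text
[533.93261752  81.8257997  239.80901441] [0.18668854 0.17367623 0.62938592]
```

View pics/w2.png

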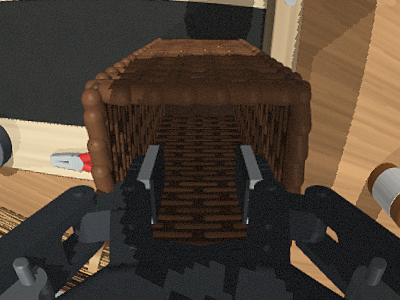

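Both fingers are inside the mouth, at (150,185) and (250,185) in the crop, clear of the walls. I'll start tipping along −tool y.

```bash
python3 -m crank '0.15 0 -0.3 0 0;0.15 0 -0.3 0 0;0.15 0 -0.35 -0.03 0;0.15 0 -0.35 -0.03 0;0.15 0 -0.35 -0.03 0;0.15 0 -0.35 -0.03 0;0.15 0 -0.35 -0.03 0;0.15 0 -0.35 -0.03 0;0.15 0 -0.35 -0.03 0;0.15 0 -0.3 -0.03 0;0.15 0 -0.25 -0.03 0'
python3 - <<'E'
from h import *
s=bot.state(); c=bot.read_camera("wrist")
H=np.array(c["hand_eye"]);T=np.array(s["tool_rot"])
for k in("mouth","basket","foot"):
  for r in bot.mark_of("wrist",k)[:1]: print(k,r["confidence"],T@(H[:3,:3]@np.array(r["location"])+H[:3,3])+s["position"])
E
```

```text
t: 5.85
position: [559.1, 13.6, 245.7]
tool_rot: [[-0.939, -0.344, -0.0], [-0.344, 0.939, -0.0], [0.0, -0.0, -1.0]]
ft_force: [-0.8, 1.8, -0.2]
grip_width: 36.1
grasp_force: 0.1
mouth 0.97 [559.85571738  17.63588717 266.17353675]
```

```bash
python3 -m crank '0.15 0 -0.23 -0.02 0;0.15 0 -0.23 -0.02 0;0.15 0 -0.23 -0.02 0;0.15 0 -0.23 -0.02 0;0.15 0 -0.23 -0.02 0;0.15 0 -0.23 -0.02 0;0.15 0 -0.23 -0.02 0;0.15 0 -0.23 -0.02 0;0.15 0 -0.23 0 0;0.15 0 -0.23 0 0;0.15 0 -0.23 0.02 0'
cat > m.py <<'E'
from h import *
s=bot.state(); c=bot.read_camera("wrist")
H=np.array(c["hand_eye"]);T=np.array(s["tool_rot"])
print(s["position"],s["ft_force"])
for k in("mouth","basket","foot"):
  for r in bot.mark_of("wrist",k)[:1]: print(k,r["confidence"],T@(H[:3,:3]@np.array(r["location"])+H[:3,3])+s["position"])
import sys
if len(sys.argv)>1: cv2.imwrite(f"pics/{sys.argv[1]}.png",c["img"][:,:,::-1])
E
python3 m.py
```

```text
t: 6.97
position: [576.4, -33.6, 248.5]
tool_rot: [[-0.939, -0.344, 0.0], [-0.344, 0.939, -0.0], [-0.0, -0.0, -1.0]]
ft_force: [0.1, 0.3, 0.2]
grip_width: 36.4
grasp_force: 0.0
[576.43933231 -33.57831751 248.53363724] [0.12755394 0.25359278 0.20015407]
mouth 0.61 [579.08616108 -35.07149603 256.21118031]
foot 0.19 [367.05862366 410.72937667   3.19417442]
```

```bash
python3 -m crank '0.15 0 -0.26 0.04 0;0.15 0 -0.26 0.04 0;0.15 0 -0.26 0.05 0;0.15 0 -0.26 0.05 0;0.15 0 -0.26 0.07 0;0.15 0 -0.26 0.07 0;0.15 0 -0.26 0.08 0;0.15 0 -0.26 0.08 0;0.15 0 -0.26 0.08 0;0.15 0 -0.26 0.08 0;0.15 0 -0.26 0.09 0;0.15 0 -0.26 0.09 0;0.15 0 -0.26 0.09 0'; python3 m.py w3
```

```text
t: 8.25
position: [599.7, -97.1, 230.1]
tool_rot: [[-0.939, -0.344, -0.0], [-0.344, 0.939, -0.0], [0.0, 0.0, -1.0]]
ft_force: [0.4, 0.7, -0.9]
grip_width: 36.2
grasp_force: 0.2
[599.7050969  -97.06443327 230.08941013] [ 0.35845531  0.69791252 -0.86684656]
mouth 0.73 [599.06945903 -95.93567322 223.75402431]
basket 0.86 [539.93580745  66.44210406  55.33229562]
```

View pics/w3.png

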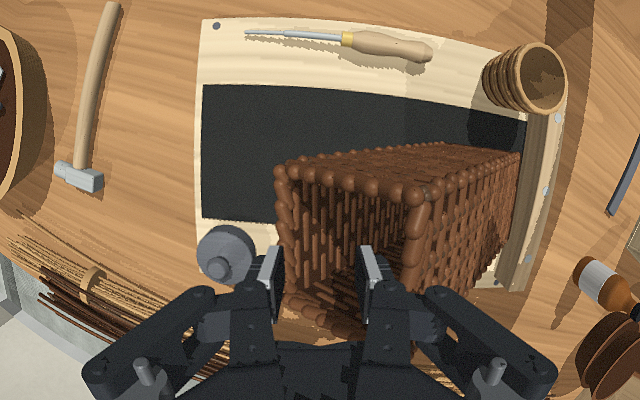

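The basket is held at about 0.8 rad with its foot in place: the mouth is at (345,240) and the inner finger is against the upper rim at (395,280). I'll keep lowering it.

```bash
python3 -m crank '0.15 0 -0.23 0.1 0;0.15 0 -0.23 0.1 0;0.15 0 -0.22 0.1 0;0.15 0 -0.22 0.11 0;0.15 0 -0.22 0.11 0;0.15 0 -0.22 0.12 0;0.15 0 -0.22 0.12 0;0.15 0 -0.21 0.12 0;0.15 0 -0.21 0.13 0;0.15 0 -0.21 0.13 0'; python3 m.py
```

```text
t: 9.28
position: [614.8, -138.1, 207.2]
tool_rot: [[-0.939, -0.344, -0.0], [-0.344, 0.939, 0.0], [0.0, 0.0, -1.0]]
ft_force: [0.1, -1.0, -0.8]
grip_width: 36.5
grasp_force: 0.4
[ 614.75603639 -138.1437909   207.20304595] [ 0.08543975 -0.99379228 -0.84412278]
mouth 0.92 [ 615.04060851 -128.48127077  190.93675321]
basket 0.88 [544.01640232  64.38900885  59.03369269]
```

```bash
python3 -m crank '0.15 0 -0.2 0.14 0;0.15 0 -0.2 0.14 0;0.15 0 -0.2 0.15 0;0.15 0 -0.19 0.15 0;0.15 0 -0.19 0.16 0;0.15 0 -0.18 0.16 0;0.15 0 -0.18 0.17 0;0.15 0 -0.18 0.17 0;0.15 0 -0.17 0.18 0;0.15 0 -0.17 0.18 0'; python3 m.py
```

```text
t: 10.32
position: [627.5, -173.0, 175.1]
tool_rot: [[-0.939, -0.344, -0.0], [-0.344, 0.939, -0.0], [0.0, 0.0, -1.0]]
ft_force: [0.2, -1.0, -1.4]
grip_width: 36.5
grasp_force: 0.5
[ 627.51879302 -172.98579418  175.07429847] [ 0.20571066 -0.95707928 -1.4089027 ]
mouth 0.68 [ 624.97520158 -158.61141981  154.21785908]
basket 0.63 [546.52606543  55.62873548  62.81556754]
```

```bash
python3 -m crank '0.15 0 -0.16 0.18 0;0.15 0 -0.16 0.18 0;0.15 0 -0.16 0.18 0;0.15 0 -0.15 0.19 0;0.15 0 -0.15 0.19 0;0.15 0 -0.15 0.19 0;0.15 0 -0.14 0.19 0;0.15 0 -0.14 0.19 0;0.15 0 -0.13 0.19 0;0.15 0 -0.13 0.19 0'; python3 m.py
```

```text
t: 11.35
position: [637.6, -200.5, 137.7]
tool_rot: [[-0.939, -0.344, -0.0], [-0.344, 0.939, 0.0], [0.0, 0.0, -1.0]]
ft_force: [0.4, -1.1, -0.8]
grip_width: 36.5
grasp_force: 0.6
[ 637.62728156 -200.51960527  137.65943329] [ 0.36357963 -1.0572005  -0.80702276]
mouth 0.78 [ 631.61901449 -178.15171805  111.8476213 ]
basket 0.58 [550.45829654  45.34510824  64.15069792]
```

```bash
python3 -m crank '0.15 0 -0.11 0.17 0;0.15 0 -0.11 0.17 0;0.15 0 -0.1 0.17 0;0.15 0 -0.1 0.17 0;0.15 0 -0.1 0.17 0;0.15 0 -0.09 0.17 0;0.15 0 -0.09 0.17 0;0.15 0 -0.08 0.16 0;0.15 0 -0.08 0.16 0;0.15 0 -0.08 0.16 0;0.15 0 -0.08 0.1 0;0.15 0 -0.08 0 0'; python3 m.py
```

```text
t: 12.55
position: [644.8, -220.8, 102.1]
tool_rot: [[-0.939, -0.344, -0.001], [-0.344, 0.939, 0.0], [0.001, 0.001, -1.0]]
ft_force: [-0.3, -0.0, 0.1]
grip_width: 36.4
grasp_force: 0.0
[ 644.78346668 -220.82307322  102.07092115] [-0.32589715 -0.04144619  0.06045001]
mouth 0.88 [ 633.08321057 -189.76661116   68.69239889]
basket 0.6 [553.26158436  41.06446357  65.37985736]
```

```bash
python3 -m crank '0.15 0 -0.7 -0.3 0;0.15 0 -0.6 -1 0;0.15 0 -0.6 -1 0;-0.55 0 0 0 -0.95;-0.55 0 0 0 -0.95;-0.55 0 0 0 -0.95;-0.55 0 0 0 -0.95;-0.55 0 0 0 -0.95;-0.55 0 0 0 -0.95;-0.55 0 0 0 -0.95;-0.55 0 0 0 -0.95;-0.55 0 0 0 -0.95;-0.55 0 0 0 -0.95;-0.55 0 0 0 -0.95;-0.55 0 0 0 -0.95;-0.55 0 0 0 -0.95;-0.55 0 0 0 -0.95;-0.55 0 0 0 -1;-0.55 0 0 0 0'; python3 m.py w4
python3 - <<'E'
from h import *
for n in("top","side"):
    c,R,t=cam(n)
    for k in["basket","mouth","foot","weight"]: print(n,k,[(w(R,t,d["location"]),round(d["confidence"],2)) for d in bot.mark_of(n,k)[:1]])
E
```

```text
t: 14.33
position: [658.2, -256.4, 149.0]
tool_rot: [[0.279, -0.96, 0.0], [-0.96, -0.279, 0.0], [0.0, -0.0, -1.0]]
ft_force: [0.9, 0.0, -0.3]
grip_width: 66.2
grasp_force: 0.0
[ 658.23728265 -256.41618173  149.04262615] [ 0.88812129  0.00117858 -0.31053565]
mouth 0.64 [ 634.51116868 -187.6960383    67.97999401]
top basket [(array([550.58150579,  41.48303375,  68.75907948]), 0.78)]
top mouth [(array([ 633.76547181, -182.78195449,   66.20901141]), 0.65)]
top foot [(array([501.0727322 , 152.80377577,  20.90112577]), 0.28)]
top weight []
side basket []
side mouth [(array([ 630.27334073, -190.66580891,   63.35514763]), 0.93)]
side foot [(array([549.08498967,  33.8183177 ,  15.30362782]), 0.6)]
side weight [(array([ 721.79045033, -173.8351162 ,   17.13808981]), 0.73)]
```

View pics/w4.png

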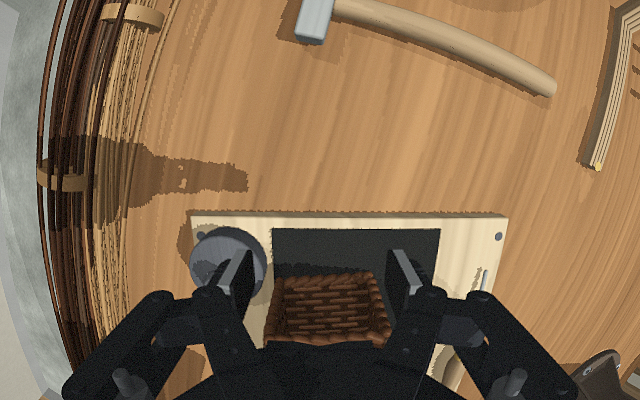

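The basket lies flat, with its mouth at (330,310) between the fingers at (235,280) and (405,275). The weight at (228,262) is beside the left finger, so I'll stay above its top while pushing.

```bash
python3 -m crank '-0.55 0 0.2 0.6 0;-0.55 -0.2 0 0.6 0;-0.55 -0.3 0 0.6 0;-0.55 -0.4 0 0.6 0;-0.55 -0.4 0 0.6 0;-0.55 -0.4 0 0 0;-0.55 -0.3 0 0 0;-0.55 -0.25 0 0 0;-0.55 -0.25 0 0 0;-0.55 -0.25 0 0 0;-0.55 -0.25 0 0 0;-0.55 -0.25 0 0 0;-0.55 -0.25 0 0 0;-0.55 0 0 0 0'; python3 m.py
```

```text
t: 16.2
position: [635.3, -189.9, 89.3]
tool_rot: [[0.275, -0.961, 0.001], [-0.961, -0.275, -0.0], [0.0, -0.001, -1.0]]
ft_force: [1.1, -1.5, 1.5]
grip_width: 65.9
grasp_force: 0.5
[ 635.25644713 -189.89016966   89.30932163] [ 1.08843199 -1.54321958  1.54749231]
mouth 0.86 [ 631.06007386 -178.23126199   68.66824682]
foot 0.29 [693.31322549 -30.64363696  18.67176645]
```

```bash
python3 -m crank '-0.55 -0.25 0 0 0;-0.55 -0.25 0 0 0;-0.55 -0.25 0 0 0;-0.55 -0.25 0 0 0;-0.55 -0.25 0 0 0;-0.55 -0.25 0 0 0;-0.55 -0.25 0 0 0;-0.55 -0.25 0 0 0;-0.55 -0.25 0 0 0;-0.55 -0.25 0 0 0;-0.55 -0.25 0 0 0;-0.55 -0.25 0 0 0;-0.55 -0.25 0 0 0;-0.55 -0.25 0 0 0;-0.55 0 0 0 0'; python3 m.py w5;  python3 - <<'E'
from h import *
for n in("top","side"):
    c,R,t=cam(n)
    for k in["basket","mouth","foot","weight"]: print(n,k,[(w(R,t,d["location"]),round(d["confidence"],2)) for d in bot.mark_of(n,k)[:1]])
E
```

```text
t: 17.65
position: [615.7, -122.0, 88.8]
tool_rot: [[0.275, -0.961, -0.0], [-0.961, -0.275, 0.0], [-0.0, -0.0, -1.0]]
ft_force: [-0.2, -0.2, 0.1]
grip_width: 66.1
grasp_force: 0.0
[ 615.65210409 -122.02170873   88.76569816] [-0.22114631 -0.18255147  0.06563475]
mouth 0.58 [ 613.98112699 -109.42874891   69.96820578]
top basket [(array([505.11391656, 154.69999523,  16.82519879]), 0.23)]
top mouth [(array([ 610.88930624, -108.35707265,   66.73627953]), 0.73)]
top foot []
top weight [(array([ 721.85816574, -170.48151013,   17.39880403]), 0.63)]
side basket [(array([545.54238184, 122.23618655,  65.25931215]), 0.95)]
side mouth [(array([ 607.79207607, -115.33807796,   59.97495691]), 0.68)]
side foot []
side weight [(array([ 723.82292813, -173.03623242,   16.57168121]), 0.57)]
```

View pics/w5.png

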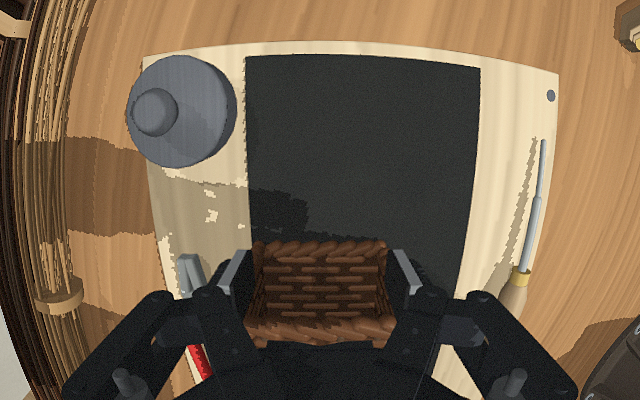

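The basket is square between the fingers, which are at (235,275) and (405,275). The weight is now behind it, and about 38 mm remains.

```bash
python3 -m crank '-0.55 -0.2 0 0 0;-0.55 -0.2 0 0 0;-0.55 -0.2 0 0 0;-0.55 -0.2 0 0 0;-0.55 -0.2 0 0 0;-0.55 -0.2 0 0 0;-0.55 -0.15 0 0 0;-0.55 -0.1 0 0 0;-0.55 -0.1 0 0 0;-0.55 -0.05 0 0 0'; python3 m.py
```

```text
t: 19.18
position: [607.1, -92.0, 88.7]
tool_rot: [[0.275, -0.962, -0.0], [-0.962, -0.275, 0.0], [-0.0, 0.0, -1.0]]
ft_force: [1.2, -1.3, -0.9]
grip_width: 66.3
grasp_force: 1.2
[607.05973351 -92.0116121   88.72116057] [ 1.19148757 -1.28634879 -0.92419213]
mouth 0.62 [603.79727843 -80.02350172  68.62475116]
```

```bash
for i in 1 2 3; do python3 -m crank '-0.55 -0.05 0 0 0;-0.55 -0.05 0 0 0' | grep -E "position|ft_f"; done
```

```text
position: [606.6, -90.6, 88.7]
ft_force: [1.0, -2.0, -1.1]
position: [606.0, -88.5, 88.7]
ft_force: [-0.3, -1.9, -0.6]
position: [605.7, -87.2, 89.0]
ft_force: [1.0, -11.1, 0.1]
```

```bash
python3 -m crank '-0.55 -0.03 0 0 0;-0.55 0 0 0 0;-0.55 0 0 0 0'| grep -E "position|ft_f"; python3 m.py
```

```text
position: [605.6, -87.2, 89.2]
ft_force: [1.5, -9.9, 0.3]
[605.57761899 -87.23005096  89.18830822] [ 1.47132095 -9.93547503  0.31990062]
mouth 0.97 [603.56463424 -75.59185663  67.73153908]
```

Firm contact with the batten at the expected place. Now I'll back off, rise and look.

```bash
python3 -m crank '-0.55 0.1 0 0 0;-0.55 0.4 0 0 0;-0.55 0.8 0 0 0;-0.55 1 0 0 0;-0.55 1 0 -0.5 0;-0.55 0 0 -1 0;-0.55 0 0 -1 0;-0.55 0 0 -1 0;-0.55 0 0 -1 0;-0.55 0 0 -1 0;-0.55 0 0 -1 0;-0.55 0 0 -1 0;-0.55 0.5 0 -1 0;-0.55 0.9 0 -0.5 0;-0.55 0.9 0 0 0;-0.55 0.9 0 0 0;-0.55 0.9 0 0 0;-0.55 0 0 0 0;-0.55 0 0 0 0'
python3 - <<'E'
from h import *
for n in("top","side"):
    c,R,t=cam(n)
    for k in["basket","mouth","stop","weight","pot","cutters","bodkin"]: print(n,k,[(w(R,t,d["location"]).round(),round(d["confidence"],2)) for d in bot.mark_of(n,k)[:1]])
    if n=="top":
        i=c["img"][130:280,220:420,::-1]; cv2.imwrite("pics/t6.png",cv2.resize(i,None,fx=4,fy=4))
        z=c["z_map"]; v,u=np.mgrid[:400,:640]
        P=np.stack([(u-c["cx"])/c["fx"]*z,(v-c["cy"])/c["fy"]*z,z],-1).reshape(-1,3); P=(P-t)@R
        m=(P[:,2]>105)&(P[:,2]<125)&(np.hypot(P[:,0]-570,P[:,1]-40)<160)
        print(m.sum(),cv2.minAreaRect(P[m][:,:2].astype(np.float32)),P[m][:,2].mean())
E
```

```text
t: 21.92
position: [645.8, -228.9, 268.0]
tool_rot: [[0.273, -0.962, -0.001], [-0.962, -0.273, 0.001], [-0.001, 0.001, -1.0]]
ft_force: [-1.2, 0.2, 0.9]
grip_width: 66.4
grasp_force: 0.0
top basket [(array([535., 159.,  70.]), 0.58)]
top mouth []
top stop [(array([502., 155.,  18.]), 0.75)]
top weight []
top pot [(array([ 345., -497.,   -4.]), 0.65)]
top cutters []
top bodkin [(array([ 436., -113.,   16.]), 0.59)]
707 ((554.6552124023438, 56.897972106933594), (169.64456176757812, 226.9107666015625), 37.213844299316406) 114.0145225938059
side basket [(array([535., 155.,  67.]), 0.61)]
side mouth [(array([599., -81.,  63.]), 0.66)]
side stop [(array([501., 147.,  17.]), 0.82)]
side weight [(array([ 723., -177.,   17.]), 0.69)]
side pot [(array([ 722., -175.,   18.]), 0.74)]
side cutters [(array([688., -27.,  13.]), 0.59)]
side bodkin [(array([ 440., -122.,   16.]), 0.69)]
```

View pics/t6.png

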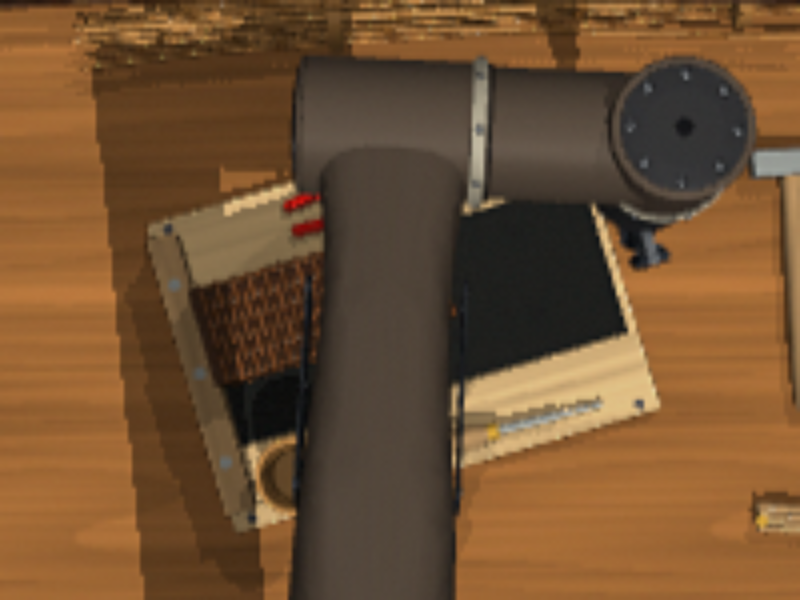

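The top view shows the base edge flush along the batten's inner face, from (190,290) to (230,380), with the hand clear. The networks put the axis at about 15.2° against the board's 15.9°. I'm handing in.

```bash
python3 -c "
from cell import bot; print(bot.sign_off())"
```

```text
the job is handed in; nothing more can be done
None
```

The job is handed in, with no verdict returned: I let the basket down gently onto its side and pushed it until its base met the batten (about 11 N of contact). The hand is clear, and every other thing I rechecked was where it had been; I did not re-measure the pot, iron, hammer, oil or rule.

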